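# Tip a portion of dumplings into its tub and show the batch plate label up

### The job

Raise the handle of the scale's pan to tip all five frozen dumplings into the freezer tub, and bring the pan back down level. Then take the see-through batch plate out of its stand by its clear end (the frosted label end is the one with the notched corner) and show it over the tub for the record: frosted end above the middle of the tub, a hand's breadth or two clear of the rim, leaned over half-way or more towards lying flat with the label face upward. Finish while still holding it there, and leave everything else on the table where it is.

Things in the scene. Friction and masses are not known exactly. Their poses are not given: they have to be found in the camera images.
- pan (a joint): the steel tipping pan of the scale: open-fronted scoop 185 x 116 mm, 32 mm walls at back and sides, holding five frozen dumplings. Hinged level under its open front, beside the tub. 0 = level (rest), grows in rad as the handle end rises, stop at 1.05 (60 degrees). Its weight (450 g, damped) brings it down when let go. The dumplings start to slide at 30 to 40 degrees; near the stop all leave
- hinge (a point): middle of the pan's hinge axis, 110 mm above the table, fixed. Its x axis is level and points from the hinge towards the tub (the tipping direction), y lies along the hinge axis, z up
- pan_handle (a point): middle of the pan's handle, a black cross-bar 40 mm long, 16 mm thick, parallel to the hinge axis and 205 mm from it, away from the tub; 14 mm above the axis when level. Its flat end faces are free: gripped across its length it pivots between the fingers as the pan tips. A 12 mm wide stem joins its middle to the pan's back wall, 50 mm away. Axes as hinge when level, turning with the pan
- tub_mouth (a point): centre of the open mouth of the white freezer tub, at rim height, 75 mm above the table. The tub is fixed beside the scale, under the pan's open front; outside 170 mm (along its x axis, which is the tipping direction) x 160 mm (y), walls 4 mm, z up
- plate_c (a point): centre of the batch plate: clear acrylic, 100 long, 60 high, 8 mm thick, 50 g, upright in its stand's slot, top edge 85 mm above the table. x: along it to the frosted end; y: out of the label face; z: up. A 14 mm square notch is cut from the top corner of the frosted end: at the upper left for one who faces the label. White frosting with 3 lines covers 40 mm of that end, on the label face only
- label (a point): middle of the frosted end of the batch plate: 30 mm from the plate's centre along x, 20 mm from the end, half-way up and in mid thickness; axes as for plate_c (y straight out of the label face)
- stand: the batch plate's stand: aluminium foot 120 x 70 x 25 mm with two 12 mm thick rails on it, 40 mm above the table at their tops, that form a slot 9.6 mm wide and 15 mm deep along its x axis, open at the ends. Fixed, may be turned any way round. Origin at table height under its centre
- dumpling1_c (a point): centre of a frozen dumpling, hard, 33 mm wide and 22 mm high, 18 g, one of five lying loose in the pan
- dumpling2_c (a point): centre of a frozen dumpling, hard, 33 mm wide and 22 mm high, 18 g, one of five lying loose in the pan
- dumpling3_c (a point): centre of a frozen dumpling, hard, 33 mm wide and 22 mm high, 18 g, one of five lying loose in the pan
- dumpling4_c (a point): centre of a frozen dumpling, hard, 33 mm wide and 22 mm high, 18 g, one of five lying loose in the pan
- dumpling5_c (a point): centre of a frozen dumpling, hard, 33 mm wide and 22 mm high, 18 g, one of five lying loose in the pan
- blister_tray: bystander, loose, to be left alone: white compartment tray of dumplings, 110 x 210 x 30 mm; origin at the middle of its underside
- wrapper_plate: bystander, loose, to be left alone: round steel plate, 140 mm wide, and square dough sheets, 30 mm high; origin at the middle of its underside
- spatula: bystander, loose, to be left alone: spatula about 200 mm long lying flat; origin under its middle
- jar: bystander, loose, to be left alone: amber glass jar, 60 mm wide, 90 mm high; origin at the middle of its underside
- dip_cup: bystander, loose, to be left alone: small earthenware dip cup, 64 mm wide, 35 mm high; origin at the middle of its underside
- bowl: bystander, loose, to be left alone: white ceramic bowl, 120 mm wide, 50 mm high; origin at the middle of its underside
- weight: bystander, loose, to be left alone: brass knobbed weight, 44 mm wide, 56 mm high; origin at the middle of its underside

How it is judged:
On the way, in this order (a step that is already met when the one before it is completed fails the run):
1. all five dumplings have been tipped into the tub (x of dumpling1_c in the frame of tub_mouth between -0.083 and 0.083 m and y of dumpling1_c in the frame of tub_mouth between -0.078 and 0.078 m and z of each of dumpling1_c, dumpling2_c, dumpling3_c, dumpling4_c, dumpling5_c in the frame of tub_mouth below 0 m and x of dumpling2_c in the frame of tub_mouth between -0.083 and 0.083 m and y of dumpling2_c in the frame of tub_mouth between -0.078 and 0.078 m and x of dumpling3_c in the frame of tub_mouth between -0.083 and 0.083 m and y of dumpling3_c in the frame of tub_mouth between -0.078 and 0.078 m and x of dumpling4_c in the frame of tub_mouth between -0.083 and 0.083 m and y of dumpling4_c in the frame of tub_mouth between -0.078 and 0.078 m and x of dumpling5_c in the frame of tub_mouth between -0.083 and 0.083 m and y of dumpling5_c in the frame of tub_mouth between -0.078 and 0.078 m and value of joint pan above 0.3 rad), for 0.1 s.
2. the pan is back down (value of joint pan below 0.1 rad), for 0.2 s.
3. the batch plate is lifted out of its stand in the gripper (contact force between the fingers and plate above 0.8 N and z of plate_c in the frame of stand above 0.09 m), for 0.1 s.
At the end, for the whole second after the job is handed in: Dumplings in the tub below its rim; pan under 0.1 rad; plate held still by the fingers alone, grasp point 28 mm or more along it from the frosted end's middle, which is within 60 mm of the tub's centre (plan) and 60-300 mm above its rim; label face within 57 degrees of straight up (contact force between the fingers and plate above 0.8 N and contact force between plate and scale below 0.05 N and contact force between plate and stand below 0.05 N and angle between label's own y axis and vertical below 1 rad and horizontal distance between label and tub_mouth below 0.06 m and z of label in the frame of tub_mouth between 0.06 and 0.3 m and x of the grasp point in the frame of label below -0.028 m and linear speed of plate below 0.03 m/s and x of dumpling1_c in the frame of tub_mouth between -0.083 and 0.083 m and y of dumpling1_c in the frame of tub_mouth between -0.078 and 0.078 m and z of each of dumpling1_c, dumpling2_c, dumpling3_c, dumpling4_c, dumpling5_c in the frame of tub_mouth below 0 m and x of dumpling2_c in the frame of tub_mouth between -0.083 and 0.083 m and y of dumpling2_c in the frame of tub_mouth between -0.078 and 0.078 m and x of dumpling3_c in the frame of tub_mouth between -0.083 and 0.083 m and y of dumpling3_c in the frame of tub_mouth between -0.078 and 0.078 m and x of dumpling4_c in the frame of tub_mouth between -0.083 and 0.083 m and y of dumpling4_c in the frame of tub_mouth between -0.078 and 0.078 m and x of dumpling5_c in the frame of tub_mouth between -0.083 and 0.083 m and y of dumpling5_c in the frame of tub_mouth between -0.078 and 0.078 m and value of joint pan below 0.1 rad); the arm keeps its last pose, push and grip.
It fails at once if something else on the table is shoved away (over 40 mm) (distance of any of blister_tray, wrapper_plate, spatula, jar, dip_cup, bowl, weight from where it was at the start of the episode above 0.04 m).
It also fails if it takes over 54 s, if anything falls off the work surface, if the arm or the gripper's body presses on something with over 40 N, if the wrist force passes 120 N, or if a joint passes its speed limit or range.

### The arm

A 7-joint arm with a two-finger parallel gripper is mounted at the origin on the work surface. World frame = base frame: x ahead of the robot, y to its left, z up, the work surface at z = 0. Lengths are in m, angles in rad, forces in N, time in s.
With the tool pointing down it reaches from about 0.425 to 0.925 m from the base axis. Payload 6.8 kg.
Tool frame: the origin (TCP) lies on the mounting face of the last link; the fingertips stand 173 mm ahead of it and the grasp point (between the pads) lies 155 mm ahead of it; z points along the fingers, y is the line along which they close (so a half turn about z gives the same grasp; the last joint's range is limited). The gripper opens to 85 mm and grips with 20 to 120 N. Pads are 22 mm wide; open, the fingers measure 114 mm over their backs; the gripper's body (76 mm by 85 mm) begins 54 mm behind the grasp point. The pads swing forward as they close: fully open they stand 13 mm farther back than shut.
Start: joints at [-1.337, 0.477, 0.022, 1.555, -0.011, 1.109, -0.083], TCP at [0.226, 0.636, 0.405] pointing down, gripper open.
Joint ranges: [-2.96, 2.96], [-0.34, 2.1], [-1.41, 1.46], [0.24, 2.44], [-1.37, 4.51], [0.17, 1.92], [-2.96, 2.96]. Speed limits (rad/s): [2.39, 2.39, 3.14, 3.14, 3.14, 3.14, 3.14].

### API

Orientations are given as a unit quaternion [w, x, y, z].
In Python, from station import bot gives the robot as it stands. The module is installed in compiled form; this text tells all that it offers.
- The arm moves only by the shell command python3 -m pendant 'ROWS' [FORCE]. ROWS is JSON, a list of rows, each a list of 5 numbers: the finger opening in m, from 0 to 0.0854, then the shift along the tool's x, y, z in m, then the turn about the tool's z in degrees. In form: [[jaw, x, y, z, yaw], ...]. A call has 1 to 12 rows; each row shifts and turns the commanded pose from where the row before left it, along the tool's axes as they then stand; what a row does not reach is not made up. A row lasts 1/12 s, in which the tool goes at most 41.7 mm and 7.16 degrees, less where a joint would pass 70% of its speed; a pose out of reach is approached as far as the arm can. A call with a gripper value outside its range is refused whole. The fingers move at their own pace and stop on an object; FORCE is the grip in N (left out, the last holds). Time passes only in rows, so rows that do not move let the fingers close. It gives the time, the measured TCP pose, the force, the opening and the grip force at its end, in the units of the state.
- bot.get_obs(): the state, without advancing time (a new reading comes with each control period).
- bot.read_camera(name): name is "side" or "top"; returns (picture, depth): 384x512x3 uint8, blue, green, red; 384x512 float32, m along the optical axis (not along the pixel's ray), 0 where there is no reading.
- bot.camera_model(name): a dict with "intrinsics" (3x3 intrinsics, pixels), "R" (3x3) and "t" (3): a world point X has camera coordinates R X + t. Camera axes: x right, y down, z forward; pixel columns grow to the right and rows downward; lengths in m; the calibration is good to about 2 mm. A picture is of the moment at which its call begins. camera_model takes no time and is no camera call.
- bot.hand_in(): hands the job in; it is judged then, once.
Trained networks look in the newest picture that a camera, given by its name, has taken for a name from the list of things; names that differ only in an ending like _2 or _b are one class to them, and where a whole thing is asked for, a point or a joint stands for the part that bears it (a point fixed in the world has none). Each returns a list of dicts, best first, with "score" (0 to 1); they miss things now and then, are a little off and sometimes report something else, mostly with a low value. They report only what shows in the picture. A call takes as long as a camera call.
- bot.boxes_of(name, camera): "at" ([column, row] in pixels, amid what is visible of it).
- bot.trace(name, camera): "mask" (384x512 bool, what is visible of it) and "at" ([column, row] in pixels, amid what is visible of it).
- bot.pinpoint(name, camera): "at" ([column, row] in pixels: a listed point, or the origin of a listed thing).
The state is a dict: "t": time; "q": joint angles; "joint_vel": joint speeds; "joint_torque": joint torques, N m; "eef_pos": TCP position; "tool_rot": TCP orientation; "contact_force": force on the tool from outside, world axes, zero at the start; "torque": the same for the moment, N m; "gripper_width": opening from 0.0 (shut) to 1.0 (fully open); "grasp_force": force on a finger pad.
Only numpy, scipy, OpenCV 4.12 (cv2) and the standard library are available. Lean on these libraries where they do the work, as an engineer would, in place of code of your own. Each camera call takes 0.05 s, during which the arm holds its last target. There are 200 camera calls.

## Working session

There is one attempt and no reset: what is moved stays moved. The work goes in short steps, Python scripts to look and compute and a shell command to move; the robot and the scene stay as the last step left them, time stands still between calls to the robot, and variables do not carry over. Pictures are saved under pics/ and viewed, at most 10 in all, crops included, and the job is handed in when it is done.

```bash
mkdir -p pics
cat > h.py <<'E'
import numpy as np, cv2
from station import bot
from scipy.spatial.transform import Rotation as Ro
def world(cam,uv,depth=None,z=None):
    m=bot.camera_model(cam);K=np.array(m["intrinsics"]);R=np.array(m["R"]);t=np.array(m["t"])
    d=np.linalg.inv(K)@[uv[0],uv[1],1]
    c=-R.T@t; r=R.T@d
    s=depth if z is None else (z-c[2])/r[2]
    return c+s*r
def proj(cam,X):
    m=bot.camera_model(cam);p=np.array(m["intrinsics"])@(np.array(m["R"])@X+np.array(m["t"]));return p[:2]/p[2]
def dep(D,uv):
    u,v=map(int,np.round(uv));w=D[v-2:v+3,u-2:u+3];w=w[w>0];return np.median(w) if w.size else 0
E
python3 - <<'E'
from h import *
ims=[]
for c in("top","side"):
    p,D=bot.read_camera(c);cv2.imwrite(f"pics/{c}0.png",p);np.save(f"{c}0.npy",D)
    m=bot.camera_model(c);print(c,(-np.array(m["R"]).T@m["t"]).round(3))
    for n in["hinge","pan_handle","tub_mouth","plate_c","label","stand","jar","bowl","weight","dip_cup","blister_tray","wrapper_plate","spatula"]:
        r=bot.pinpoint(n,c)
        for k in r[:2]:
            z={"hinge":.11,"pan_handle":.124,"tub_mouth":.075,"plate_c":.055,"label":.055}.get(n,0)
            print(c,n,round(k["score"],2),np.round(k["at"]),world(c,k["at"],z=z).round(3),world(c,k["at"],dep(D,k["at"])).round(3))
o=bot.get_obs();print(o["eef_pos"],o["tool_rot"],o["t"])
E
```

```text
top [0.389 0.014 1.195]
top hinge 0.92 [300. 199.] [ 0.554 -0.107  0.11 ] [ 0.554 -0.106  0.111]
top pan_handle 0.96 [309. 135.] [ 0.755 -0.134  0.124] [ 0.753 -0.133  0.13 ]
top tub_mouth 0.6 [290. 228.] [ 0.467 -0.079  0.075] [ 0.472 -0.085  0.003]
top plate_c 0.74 [113. 252.] [0.384 0.476 0.055] [0.384 0.497 0.003]
top plate_c 0.45 [177. 217.] [0.498 0.28  0.055] [0.5   0.284 0.04 ]
top label 0.55 [181. 209.] [0.525 0.269 0.055] [0.526 0.272 0.042]
top label 0.37 [252. 134.] [0.778 0.047 0.055] [0.794 0.048 0.01 ]
top stand 0.92 [180. 221.] [0.49  0.285 0.   ] [0.488 0.279 0.026]
top jar 0.93 [104. 192.] [0.585 0.545 0.   ] [0.578 0.525 0.046]
top jar 0.41 [410. 201.] [ 0.572 -0.491  0.   ] [ 0.567 -0.475  0.036]
top bowl 0.67 [114. 252.] [0.385 0.495 0.   ] [0.385 0.494 0.003]
top weight 0.67 [412. 203.] [ 0.563 -0.496  0.   ] [ 0.557 -0.481  0.036]
top dip_cup 0.66 [211. 268.] [0.339 0.172 0.   ] [0.339 0.172 0.005]
top dip_cup 0.39 [105. 193.] [0.58  0.544 0.   ] [0.574 0.529 0.034]
top blister_tray 0.66 [253. 134.] [0.798 0.044 0.   ] [0.794 0.043 0.012]
top blister_tray 0.26 
[... 1021 characters left out ...]
ide weight 0.63 [267. 203.] [ 0.682 -0.004  0.   ] [ 0.567 -0.14   0.129]
side weight 0.31 [221. 169.] [0.682 0.336 0.   ] [0.678 0.329 0.005]
side dip_cup 0.73 [168. 210.] [0.334 0.196 0.   ] [0.329 0.183 0.01 ]
side blister_tray 0.67 [279. 188.] [0.793 0.045 0.   ] [ 0.672 -0.087  0.12 ]
side blister_tray 0.58 [191. 176.] [0.539 0.365 0.   ] [0.498 0.285 0.055]
side wrapper_plate 0.77 [318. 219.] [ 0.774 -0.207  0.   ] [ 0.747 -0.23   0.028]
side wrapper_plate 0.57 [282. 188.] [0.807 0.042 0.   ] [ 0.677 -0.098  0.127]
side spatula 0.5 [223. 167.] [0.701 0.347 0.   ] [0.695 0.337 0.007]
[0.22624136 0.63595948 0.404706  ] [-1.80464847e-05  1.70065426e-01  9.85432773e-01 -7.99904023e-06] 1.4
```

View pics/top0.png

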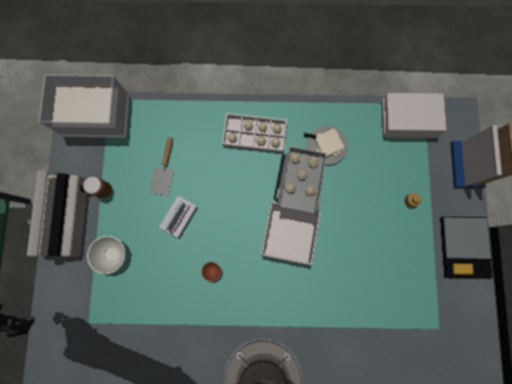

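View pics/side0.png

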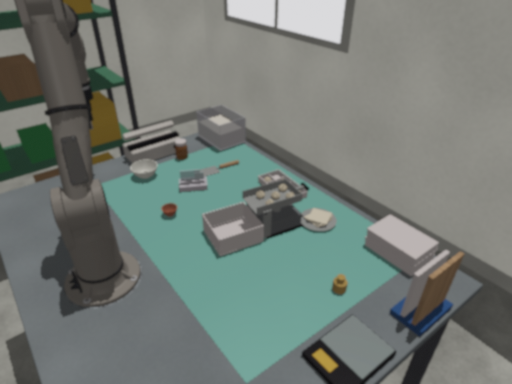

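The overhead view shows the pan around (302,178) with its handle at (309,135), the tub at (291,236), and the stand at (179,217). The side view agrees with this. I'll crop in on the plate and pan next.

Run:
```python
from h import *
for c in("top","side"):
    p=cv2.imread(f"pics/{c}0.png")
    a,b=((180,217),(303,185)) if c=="top" else ((192,180),(262,205))
    cr=[]
    for (u,v),w in((a,28),(b,70)):
        cr.append(cv2.resize(p[v-w:v+w,u-w:u+w],(400,400),interpolation=cv2.INTER_CUBIC))
    np.save(c+"cr.npy",np.hstack(cr))
cv2.imwrite("pics/crop.png",cv2.resize(np.vstack([np.load("topcr.npy"),np.load("sidecr.npy")]),(600,600)))
D=np.load("top0.npy")
for n in["tub_mouth","pan","stand","plate_c","label"]:
  for c in("top","side"):
    for r in bot.trace(n,c)[:1]:
        m=r["mask"];D=np.load(c+"0.npy")
        v,u=np.nonzero(m); P=np.array([world(c,(x,y),D[y,x]) for x,y in zip(u,v)])
        print(n,c,round(r["score"],2),m.sum(),np.percentile(P,[2,50,98],axis=0).round(3).tolist())
        k={"tub_mouth":.06,"pan":.12,"stand":.018,"plate_c":.045,"label":.045}[n]
        Q=P[P[:,2]>k][:,:2].astype(np.float32)
        if len(Q)>4:print("   rect",len(Q),cv2.minAreaRect(Q*1000))
for c in("top","side"):
  for n in ["hinge","pan_handle","tub_mouth","label","plate_c"]:
    pass
# stand points from top depth: height classes
D=np.load("top0.npy")
for z0,z1 in((.015,.033),(.033,.05),(.05,.1)):
    P=np.array([world("top",(x,y),D[y,x]) for x in range(152,208) for y in range(189,245) if D[y,x]>0])
    Q=P[(P[:,2]>z0)&(P[:,2]<z1)]
    if len(Q)>4: print(z0,len(Q),cv2.minAreaRect((Q[:,:2]*1000).astype(np.float32)),Q.mean(0).round(3))
```

```text
tub_mouth top 0.58 2777 [[0.369, -0.167, -0.002], [0.454, -0.085, 0.004], [0.542, 0.002, 0.077]]
   rect 301 ((455.2385559082031, -80.40716552734375), (161.69110107421875, 169.94139099121094), 79.40798950195312)
tub_mouth side 0.94 2258 [[0.361, -0.174, 0.001], [0.46, -0.07, 0.034], [0.547, 0.003, 0.076]]
   rect 497 ((226.60202026367188, -508.72607421875), (1175.23486328125, 205.24725341796875), 61.58601760864258)
pan top 0.69 1990 [[0.524, -0.173, 0.108], [0.617, -0.113, 0.113], [0.748, -0.046, 0.142]]
   rect 349 ((564.7035522460938, -97.60890197753906), (128.08514404296875, 397.1971130371094), 75.43970489501953)
pan side 0.89 1131 [[0.519, -0.183, 0.11], [0.617, -0.106, 0.122], [0.745, -0.043, 0.143]]
   rect 619 ((236.5301055908203, -471.7801818847656), (1242.2025146484375, 231.9297332763672), 42.47493362426758)
stand top 0.95 550 [[0.445, 0.237, 0.013], [0.5, 0.278, 0.025], [0.561, 0.337, 0.042]]
   rect 516 ((441.9412536621094, 174.17852783203125), (331.8811340332031, 117.34000396728516), 61.4615592956543)
stand side 0.69 300 [[0.444, 0.228, 0.0], [0.496, 0.264, 0.025], [0.548
[... 504 characters left out ...]
25, 97.07335662841797), 60.96990966796875)
label top 0.55 167 [[0.459, 0.266, 0.037], [0.492, 0.292, 0.071], [0.538, 0.312, 0.088]]
   rect 152 ((468.5832214355469, 154.1784210205078), (308.9150085449219, 91.81716918945312), 76.7862548828125)
label side 0.71 209 [[0.464, 0.261, 0.041], [0.502, 0.285, 0.063], [0.543, 0.306, 0.087]]
   rect 184 ((203.85906982421875, -351.69085693359375), (1426.7613525390625, 94.885009765625), 64.75792694091797)Traceback (most recent call last):
  File "<stdin>", line 26, in <module>
  File "h.py", line 5, in world
    m=bot.camera_model(cam);K=np.array(m["intrinsics"]);R=np.array(m["R"]);t=np.array(m["t"])
ValueError: time passes only in moves, steps and waits
```

View pics/crop.png

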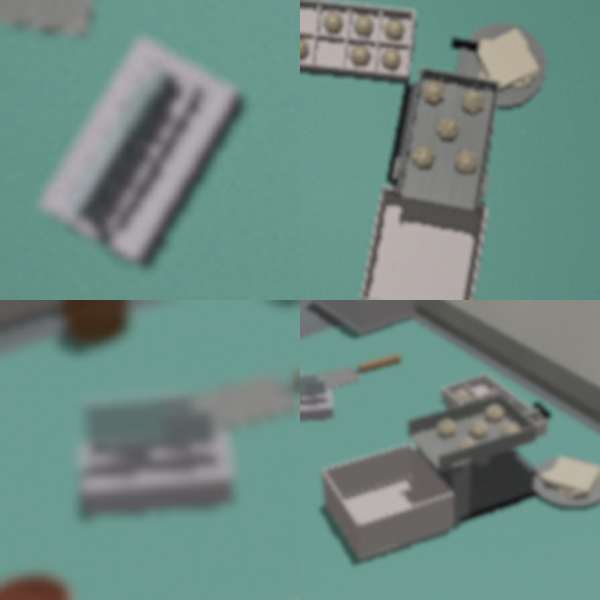

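The crops show the stand's long axis running lower-left to upper-right in the top view, with the plate in it. The spatula blade is behind the plate's right end in the side view, so I can't tell which end is frosted yet. I'll use depth to look for the notch.

```bash
cat > h.py <<'E'
import numpy as np, cv2
from station import bot
from scipy.spatial.transform import Rotation as Ro
_c={}
def cm(c):
    if c not in _c:
        m=bot.camera_model(c);_c[c]=[np.array(m[k]) for k in("intrinsics","R","t")]
    return _c[c]
def world(cam,uv,depth=None,z=None):
    K,R,t=cm(cam);d=np.linalg.inv(K)@[uv[0],uv[1],1]
    c=-R.T@t; r=R.T@d
    s=depth if z is None else (z-c[2])/r[2]
    return c+s*r
def proj(cam,X):
    K,R,t=cm(cam);p=K@(R@X+t);return p[:2]/p[2]
def cloud(c,D,u0,u1,v0,v1):
    g=[(x,y) for y in range(v0,v1) for x in range(u0,u1) if D[y,x]>0]
    return np.array([world(c,q,D[q[1],q[0]]) for q in g]),np.array(g)
E
python3 - <<'E'
from h import *
D=np.load("top0.npy");P,g=cloud("top",D,152,208,189,245)
near=np.hypot(P[:,0]-.5,P[:,1]-.28)<.09
for z0,z1 in((.012,.1),(.033,.05),(.05,.1)):
    Q=P[near&(P[:,2]>z0)&(P[:,2]<z1)]
    print(z0,len(Q),cv2.minAreaRect((Q[:,:2]*1000).astype(np.float32)),Q.mean(0).round(3))
Q=P[near&(P[:,2]>.06)];c=Q[:,:2].mean(0);_,_,V=np.linalg.svd(Q[:,:2]-c);print("plate dir",V[0],c,np.ptp((Q[:,:2]-c)@V[0]))
# side: plate frame points
c0=np.array([.502,.286]);a=V[0] if V[0][0]>0 else -V[0]
Ds=np.load("side0.npy");S,gs=cloud("side",Ds,170,216,158,200)
n=np.array([-a[1],a[0]])
for v in range(165,192):
    row=[];
    for k in np.nonzero(gs[:,1]==v)[0]:
        p=S[k];s=(p[:2]-c0)@a;h=(p[:2]-c0)@n
        if abs(h)<.02 and abs(s)<.06: row.append((int(gs[k,0]),round(s*1e3),round(h*1e3),round(p[2]*1e3)))
    if row: print(v,len(row),row[0],row[len(row)//2],row[-1])
for c,(u,v),w in(("side",(193,177),17),("top",(178,216),24)):
    p=cv2.imread(f"pics/{c}0.png")[v-w:v+w,u-w:u+w]
    p=cv2.normalize(p,None,0,255,cv2.NORM_MINMAX);np.save(c+"cr.npy",cv2.resize(p,(400,400),interpolation=cv2.INTER_NEAREST))
cv2.imwrite("pics/crop2.png",np.hstack([np.load("sidecr.npy"),np.load("topcr.npy")]))
# pan / tub
Pt,gt=cloud("top",D,258,335,125,272)
Q=Pt[(Pt[:,2]>.132)&(Pt[:,2]<.155)];print("panrim",cv2.minAreaRect((Q[:,:2]*1000).astype(np.float32)))
Q=Pt[(Pt[:,2]>.066)&(Pt[:,2]<.085)&(Pt[:,0]<.55)];print("tubrim",cv2.minAreaRect((Q[:,:2]*1000).astype(np.float32)))
Q=Pt[(Pt[:,2]>.105)&(Pt[:,0]>.735)];print("handle",len(Q),Q.mean(0),np.ptp(Q,axis=0))
E
```

```text
0.012 797 ((504.6715087890625, 288.2672119140625), (71.14250183105469, 119.72213745117188), 61.730648040771484) [0.502 0.285 0.037]
0.033 160 ((504.0423583984375, 287.3260803222656), (31.975826263427734, 99.89456176757812), 62.847537994384766) [0.502 0.281 0.039]
0.05 164 ((503.3177490234375, 289.41632080078125), (9.77608871459961, 99.53272247314453), 61.67256546020508) [0.501 0.289 0.074]
plate dir [-0.88359617  0.46824972] [0.50157347 0.28882335] 0.09952726975754653
169 10 (190, -3, 5, 87) (195, 18, 0, 87) (199, 35, 3, 84)
170 20 (180, -46, 11, 82) (190, -4, 2, 83) (199, 34, -2, 82)
171 23 (180, -46, -1, 84) (191, 0, 1, 79) (203, 51, 3, 72)
172 24 (180, -46, -4, 81) (192, 4, -2, 75) (203, 50, 3, 67)
173 24 (180, -47, 4, 71) (192, 3, -1, 70) (203, 50, -5, 67)
174 23 (180, -47, -3, 71) (191, -1, 3, 62) (203, 50, -2, 60)
175 23 (181, -44, 2, 63) (192, 3, 1, 58) (203, 49, 8, 49)
176 24 (181, -44, -3, 61) (193, 6, -1, 54) (204, 53, 10, 43)
177 24 (181, -45, -2, 55) (193, 6, 3, 47) (204, 53, 12, 36)
178 24 (181, -45, 1, 48) (193, 5, 6, 39) (204, 52, -7, 43)
179 25 (181, -46, 0, 44) (193,
[... 311 characters left out ...]
 -15, 25) (196, 16, -16, 22)
185 5 (180, -52, -16, 24) (182, -44, -18, 24) (190, -10, -18, 21)
186 1 (179, -58, 8, 4) (179, -58, 8, 4) (179, -58, 8, 4)
187 1 (179, -59, 6, 0) (179, -59, 6, 0) (179, -59, 6, 0)
188 1 (179, -59, -8, 4) (179, -59, -8, 4) (179, -59, -8, 4)
189 1 (179, -59, -7, -2) (179, -59, -7, -2) (179, -59, -7, -2)
191 1 (179, -60, -19, -4) (179, -60, -19, -4) (179, -60, -19, -4)
panrim ((641.7393188476562, -114.22967529296875), (116.2693099975586, 239.08746337890625), 79.86226654052734)
tubrim ((455.40032958984375, -80.98859405517578), (160.4451904296875, 169.46409606933594), 79.78202819824219)
handle 77 [ 0.75075942 -0.13291087  0.12863739] [0.026292   0.03765842 0.01660879]
```

View pics/crop2.png

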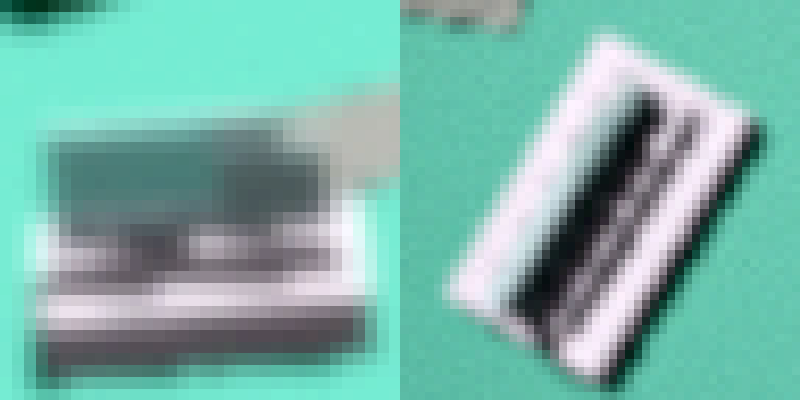

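The depth points settle the frosted end. Above z≈0.072 the plate ends at s=+35 mm, and below that it reaches +51 mm. So the notch and the frosted end are at the end pointing (0.88,-0.47), and the label faces (0.47,0.88).

The handle, hinge, pan and tub all lie on one line with a tipping direction of about 169.8°. That puts the handle at (0.753,-0.134,0.124). I'll move above it now.

```bash
python3 -m pendant '[[0.085,0,0,0,-4.7],[0.085,0,0,0,-4.7],[0.085,-0.027,-0.028,0,0],[0.085,-0.027,-0.028,0,0],[0.085,-0.027,-0.028,0,0],[0.085,-0.027,-0.028,0,0],[0.085,-0.027,-0.028,0,0],[0.085,-0.027,-0.028,0,0],[0.085,-0.027,-0.028,0,0],[0.085,-0.027,-0.028,0,0],[0.085,-0.027,-0.028,0,0],[0.085,-0.027,-0.028,0,0]]' 25
python3 -m pendant '[[0.085,-0.027,-0.028,0,0],[0.085,-0.027,-0.028,0,0],[0.085,-0.027,-0.028,0,0],[0.085,-0.027,-0.028,0,0],[0.085,-0.027,-0.028,0,0],[0.085,-0.027,-0.028,0,0],[0.085,-0.027,-0.028,0,0],[0.085,-0.027,-0.028,0,0],[0.085,-0.027,-0.028,0,0],[0.085,-0.027,-0.028,0,0],[0.085,-0.027,-0.028,0,0],[0.085,-0.027,-0.028,0,0]]'
cat >> h.py <<'E'
def to(p):
    "tool-axis shift needed so that the grasp point is at p"
    o=bot.get_obs();R=Ro.from_quat(np.array(o["tool_rot"])[[1,2,3,0]]).as_matrix()
    g=np.array(o["eef_pos"])+.155*R[:,2]
    print("t",round(o["t"],2),"grasp",g.round(4),"yaw(y axis)",np.degrees(np.arctan2(R[1,1],R[0,1])).round(2),"tilt",np.degrees(np.arccos(-R[2,2])).round(2),"shift",(R.T@(np.array(p)-g)).round(4),"w",o["gripper_width"],"F",np.round(o["contact_force"],1),"g",o["grasp_force"])
E
python3 -c "
from h import *
to([.753,-.134,.124])"
```

```text
t: 2.9
eef_pos: [0.4432, 0.3109, 0.405]
tool_rot: [0.0, 0.089, 0.996, 0.0]
contact_force: [1.1, 0.9, 0.7]
gripper_width: 0.994
grasp_force: 0.0
t: 3.9
eef_pos: [0.7028, -0.077, 0.4048]
tool_rot: [0.0, 0.089, 0.996, 0.0]
contact_force: [1.0, 0.5, -0.3]
gripper_width: 0.996
grasp_force: 0.0
t 3.9 grasp [ 0.7028 -0.0769  0.2498] yaw(y axis) 79.83 tilt 0.02 shift [-0.0594 -0.0473  0.1258] w 0.9961026075768168 F [ 1.   0.5 -0.3] g 0.0
```

```bash
python3 -m pendant '[[0.085,-0.02,-0.0158,0,0],[0.085,-0.02,-0.0158,0,0],[0.085,-0.0194,-0.0157,0,0],[0.085,0,0,0.032,0],[0.085,0,0,0.032,0],[0.085,0,0,0.016,0],[0.085,0,0,0,0]]'
python3 - <<'E'
from h import *
to([.753,-.134,.121])
p,D=bot.read_camera("side");a=cv2.resize(p[120:240,230:350],(400,400),interpolation=cv2.INTER_CUBIC)
p,D=bot.read_camera("top");b=cv2.resize(p[110:190,270:350],(400,400),interpolation=cv2.INTER_CUBIC)
cv2.imwrite("pics/g1.png",np.hstack([a,b]))
E
```

```text
t: 4.48
eef_pos: [0.7506, -0.1319, 0.3191]
tool_rot: [-0.004, 0.089, 0.996, 0.0]
contact_force: [-0.7, 0.2, -0.9]
gripper_width: 0.997
grasp_force: 0.0
t 4.48 grasp [ 0.7493 -0.1317  0.1641] yaw(y axis) 79.82 tilt 0.5 shift [-0.0045 -0.0016  0.043 ] w 0.9965244898259857 F [-0.7  0.2 -0.9] g 0.0
```

View pics/g1.png

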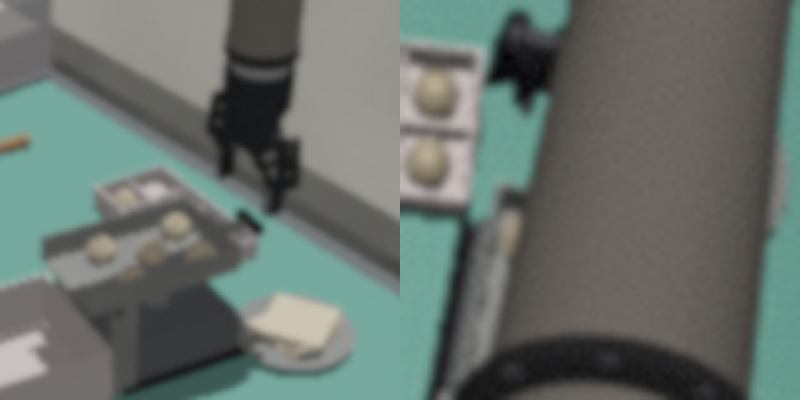

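The side view shows the open fingers above and around the handle, at about (250,180) in the crop and aligned with it. They still have about 43 mm to go down.

```bash
python3 -m pendant '[[0.085,0,0,0,0],[0.085,0,0,0,0]]'; python3 -c "
from h import *
to([.753,-.134,.121]);print(np.round(bot.get_obs()['q'],3))"
```

```text
t: 4.75
eef_pos: [0.7527, -0.1326, 0.3272]
tool_rot: [0.002, 0.089, 0.996, -0.0]
contact_force: [-0.8, 0.1, -0.7]
gripper_width: 0.998
grasp_force: 0.0
t 4.75 grasp [ 0.7533 -0.1327  0.1722] yaw(y axis) 79.82 tilt 0.22 shift [ 0.0003 -0.0014  0.0512] w 0.9977635945568034 F [-0.8  0.1 -0.7] g 0.0
[-0.072  0.704  0.272  1.389 -0.2    1.072  1.627]
```

```bash
python3 -m pendant '[[0.085,0,0,0.02,0],[0.085,0,-0.001,0.02,0],[0.085,0,0,0.011,0],[0.085,0,0,0,0],[0.03,0,0,0,0],[0.03,0,0,0,0],[0.03,0,0,0,0],[0.03,0,0,0,0],[0.03,0,0,0,0],[0.03,0,0,0,0]]' 30;python3 -c "
from h import *
to([.753,-.134,.121])
import math
for a in np.arange(0,1.03,.0833):
  h=lambda t:np.array([-(205*math.cos(t)-14*math.sin(t)),14*math.cos(t)+205*math.sin(t)])
  print((h(a+.0833)-h(a)).round(1).tolist(),end=' ')"
```

```text
t: 5.58
eef_pos: [0.7521, -0.135, 0.2758]
tool_rot: [0.001, 0.089, 0.996, -0.001]
contact_force: [-2.0, -2.3, 6.6]
gripper_width: 0.462
grasp_force: 31.6
t 5.58 grasp [ 0.7525 -0.1354  0.1208] yaw(y axis) 79.75 tilt 0.19 shift [-0.0003  0.0014 -0.0002] w 0.4615584195681977 F [-2.  -2.3  6.6] g 31.617284417152405
[1.9, 17.0] [3.3, 16.8] [4.7, 16.5] [6.0, 16.0] [7.3, 15.5] [8.6, 14.8] [9.8, 14.0] [10.9, 13.2] [12.0, 12.2] [13.0, 11.2] [13.8, 10.1] [14.6, 8.9] [15.3, 7.6]
```

The jaw is at 39.4 mm with 31 N, so the bar is gripped. Next I tip the pan along the arc.

```bash
python3 -m pendant '[[0.03,0.001,0,-0.0085,0],[0.03,0.001,0,-0.0085,0],[0.03,0.0016,0,-0.0084,0],[0.03,0.0017,0,-0.0084,0],[0.03,0.0023,0,-0.0083,0],[0.03,0.0024,0,-0.0082,0],[0.03,0.003,0,-0.008,0],[0.03,0.003,0,-0.008,0],[0.03,0.0036,0,-0.0078,0],[0.03,0.0037,0,-0.0077,0],[0.03,0.0043,0,-0.0074,0],[0.03,0.0043,0,-0.0074,0]]'
python3 -m pendant '[[0.03,0.0049,0,-0.007,0],[0.03,0.0049,0,-0.007,0],[0.03,0.0054,0,-0.0066,0],[0.03,0.0055,0,-0.0066,0],[0.03,0.006,0,-0.0061,0],[0.03,0.006,0,-0.0061,0],[0.03,0.0065,0,-0.0056,0],[0.03,0.0065,0,-0.0056,0],[0.03,0.0069,0,-0.0051,0],[0.03,0.0069,0,-0.005,0],[0.03,0.0073,0,-0.0045,0],[0.03,0.0073,0,-0.0044,0]]'
python3 -m pendant '[[0.03,0.001,0,-0.0005,0],[0.03,0,0,0,0],[0.03,0,0,0,0],[0.03,0,0,0,0],[0.03,0,0,0,0],[0.03,0,0,0,0]]'
python3 - <<'E'
from h import *
to([.753,-.134,.121])
p,D=bot.read_camera("side");a=cv2.resize(p[120:260,190:330],(400,400),interpolation=cv2.INTER_CUBIC)
p,D=bot.read_camera("top");b=cv2.resize(p[140:280,240:380],(400,400),interpolation=cv2.INTER_CUBIC)
cv2.imwrite("pics/tip.png",np.hstack([a,b]))
E
```

```text
t: 6.58
eef_pos: [0.7202, -0.1292, 0.371]
tool_rot: [0.001, 0.089, 0.996, -0.001]
contact_force: [2.3, -4.4, -3.3]
gripper_width: 0.463
grasp_force: 30.6
t: 7.58
eef_pos: [0.6469, -0.116, 0.4406]
tool_rot: [0.001, 0.089, 0.996, -0.001]
contact_force: [1.8, -5.2, -3.2]
gripper_width: 0.461
grasp_force: 30.5
t: 8.08
eef_pos: [0.6466, -0.1159, 0.4408]
tool_rot: [0.0, 0.089, 0.996, -0.001]
contact_force: [1.4, -5.9, -0.3]
gripper_width: 0.465
grasp_force: 32.8
t 8.08 grasp [ 0.6467 -0.1162  0.2858] yaw(y axis) 79.74 tilt 0.12 shift [-0.1076  0.0017  0.1649] w 0.4649960564086305 F [ 1.4 -5.9 -0.3] g 32.84788370132446
```

View pics/tip.png

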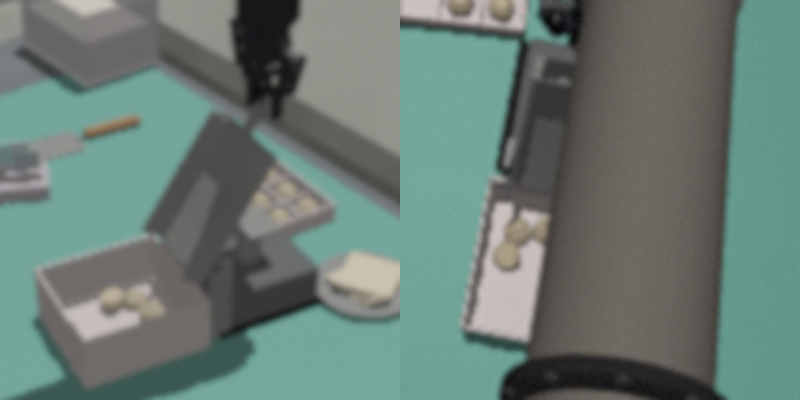

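The pan is at about 57° and at least three dumplings are in the tub. I'll nudge it further towards the stop, wait, then lower along the same arc.

```bash
python3 -m pendant '[[0.03,0.004,0,-0.002,0],[0.03,0.002,0,-0.001,0],[0.03,0,0,0,0],[0.03,0,0,0,0],[0.03,0,0,0,0],[0.03,0,0,0,0],[0.03,-0.003,0,0.0015,0],[0.03,-0.004,0,0.002,0]]'
python3 -m pendant '[[0.03,-0.0073,0,0.0044,0],[0.03,-0.0073,0,0.0045,0],[0.03,-0.0069,0,0.005,0],[0.03,-0.0069,0,0.0051,0],[0.03,-0.0065,0,0.0056,0],[0.03,-0.0065,0,0.0056,0],[0.03,-0.006,0,0.0061,0],[0.03,-0.006,0,0.0061,0],[0.03,-0.0055,0,0.0066,0],[0.03,-0.0054,0,0.0066,0],[0.03,-0.0049,0,0.007,0],[0.03,-0.0049,0,0.007,0]]'
python3 -m pendant '[[0.03,-0.0043,0,0.0074,0],[0.03,-0.0043,0,0.0074,0],[0.03,-0.0037,0,0.0077,0],[0.03,-0.0036,0,0.0078,0],[0.03,-0.003,0,0.008,0],[0.03,-0.003,0,0.008,0],[0.03,-0.0024,0,0.0082,0],[0.03,-0.0023,0,0.0083,0],[0.03,-0.0017,0,0.0084,0],[0.03,-0.0016,0,0.0084,0],[0.03,-0.001,0,0.0085,0],[0.03,-0.001,0,0.0075,0]]'
python3 -m pendant '[[0.03,0,0,0,0],[0.03,0,0,0,0],[0.085,0,0,0,0],[0.085,0,0,0,0],[0.085,0,0,0,0],[0.085,0,0,0,0]]'
python3 -c "
from h import *
to([.753,-.134,.121])"
```

```text
t: 8.85
eef_pos: [0.6473, -0.116, 0.4403]
tool_rot: [0.0, 0.089, 0.996, -0.001]
contact_force: [-1.2, -4.9, 0.2]
gripper_width: 0.462
grasp_force: 32.9
t: 9.85
eef_pos: [0.7204, -0.1292, 0.3702]
tool_rot: [-0.0, 0.089, 0.996, -0.001]
contact_force: [-1.8, -4.7, 0.1]
gripper_width: 0.46
grasp_force: 32.7
t: 10.85
eef_pos: [0.7515, -0.1349, 0.2762]
tool_rot: [-0.001, 0.089, 0.996, -0.001]
contact_force: [-22.8, 1.2, 50.3]
gripper_width: 0.462
grasp_force: 38.1
t: 11.35
eef_pos: [0.7521, -0.1324, 0.2743]
tool_rot: [-0.0, 0.088, 0.996, 0.001]
contact_force: [-0.4, -0.9, -0.8]
gripper_width: 0.984
grasp_force: 0.0
t 11.35 grasp [ 0.7521 -0.1322  0.1193] yaw(y axis) 79.88 tilt 0.07 shift [-0.0012 -0.0016 -0.0017] w 0.9841544886813208 F [-0.4 -0.9 -0.8] g 0.0
```

```bash
python3 -m pendant '[[0.085,0,0,-0.03,0],[0.085,0,0,-0.04,0],[0.085,0,0,-0.04,0],[0.085,0,0,-0.01,6],[0.085,0,0,0,6],[0.085,0,0,0,6],[0.085,0.032,0.0181,0,0],[0.085,0.032,0.0181,0,0],[0.085,0.032,0.0181,0,0],[0.085,0.032,0.0181,0,0],[0.085,0.032,0.0181,0,0],[0.085,0.032,0.0181,0,0]]'
python3 -m pendant '[[0.085,0.032,0.0181,0,0],[0.085,0.032,0.0181,0,0],[0.085,0.032,0.0181,0,0],[0.085,0.032,0.0181,0,0],[0.085,0.032,0.0181,0,0],[0.085,0.032,0.0181,0,0],[0.085,0.03,0.017,0,0],[0.085,0.03,0.017,0,0],[0.085,0,0,0,0],[0.085,0,0,0,0]]' 40
python3 - <<'E'
from h import *
to([.4765,.303,.068])
p,D=bot.read_camera("side");a=cv2.resize(p[130:260,170:300],(400,400),interpolation=cv2.INTER_CUBIC)
p,D=bot.read_camera("top");b=cv2.resize(p[130:270,190:330],(400,400),interpolation=cv2.INTER_CUBIC)
cv2.imwrite("pics/over.png",np.hstack([a,b]))
for c in("top","side"):
  r=bot.boxes_of("dumpling1_c",c)
  print(c,[(np.round(k["at"]).tolist(),round(k["score"],2)) for k in r][:9])
  k=bot.pinpoint("pan_handle",c)[:1];print(k and world(c,k[0]["at"],z=.124))
E
```

```text
t: 12.35
eef_pos: [0.6328, 0.0549, 0.3946]
tool_rot: [-0.0, 0.243, 0.97, 0.0]
contact_force: [0.2, 0.2, -0.5]
gripper_width: 0.995
grasp_force: 0.0
t: 13.18
eef_pos: [0.4775, 0.3004, 0.3946]
tool_rot: [-0.0, 0.241, 0.971, 0.0]
contact_force: [0.7, -0.9, -0.8]
gripper_width: 0.997
grasp_force: 0.0
t 13.18 grasp [0.4774 0.3006 0.2396] yaw(y axis) 62.14 tilt 0.06 shift [0.0018 0.0016 0.1716] w 0.9971610374204406 F [ 0.7 -0.9 -0.8] g 0.0
top [([280.0, 224.0], 0.39)]
[ 0.74325513 -0.13162423  0.124     ]
side [([234.0, 222.0], 0.49)]
[]
```

View pics/over.png

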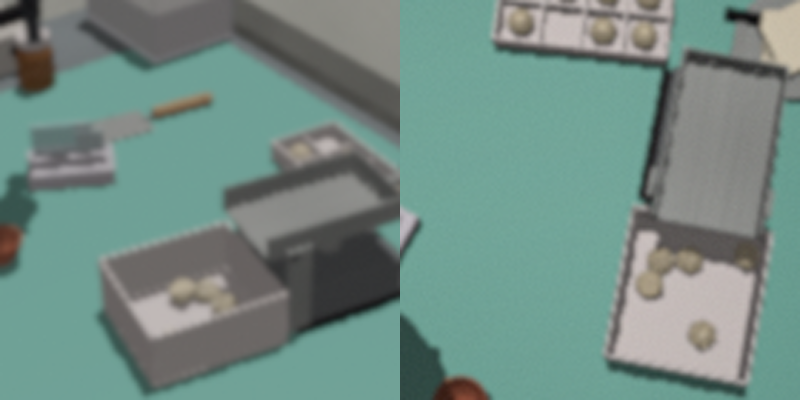

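All five dumplings are in the tub: the top crop shows them at (660,260), (690,260), (650,285), (702,333) and (746,258). The pan is empty and level. Now I go down onto the plate's clear end.

```bash
python3 -m pendant '[[0.085,0.0018,0.0016,0.04,0],[0.085,0,0,0.04,0],[0.085,0,0,0.04,0],[0.085,0,0,0.03,0],[0.085,0,0,0.02,0],[0.085,0,0,0,0],[0.085,0,0,0,0]]'
python3 -m pendant '[[0,0,0,0,0],[0,0,0,0,0],[0,0,0,0,0],[0,0,0,0,0],[0,0,0,0,0],[0,0,0,0,0],[0,0,0,0,0],[0,0,0,0,0],[0,0,0,0,0]]' 30
python3 -c "
from h import *
to([.4765,.303,.068])"
```

```text
t: 14.07
eef_pos: [0.4787, 0.2992, 0.2242]
tool_rot: [-0.0, 0.244, 0.97, -0.001]
contact_force: [0.5, 1.1, 0.8]
gripper_width: 0.994
grasp_force: 0.0
t: 14.82
eef_pos: [0.4785, 0.3005, 0.2251]
tool_rot: [0.0, 0.243, 0.97, 0.001]
contact_force: [-0.6, 1.3, 3.7]
gripper_width: 0.09
grasp_force: 35.2
t 14.82 grasp [0.4787 0.3006 0.0701] yaw(y axis) 61.83 tilt 0.07 shift [0.003  0.0011 0.0021] w 0.09030403322593021 F [-0.6  1.3  3.7] g 35.15668451786041
```

The jaw is at 7.7 mm, so the plate is held. The interface only allows yaw, so the tool can't tilt the plate. My plan is to lift it out, stand it on the open table, tip it label-up between the open fingers, and re-grip it across its 60 mm width.

```bash
python3 -m pendant '[[0,0,0,-0.015,0],[0,0,0,-0.02,0],[0,0,0,-0.025,0],[0,0,0,-0.02,0],[0,0,0,0,0],[0,0,0,0,0],[0,0,0,0,0]]'
python3 -m pendant '[[0,-0.026,-0.0143,0,0],[0,-0.026,-0.0143,0,0],[0,-0.026,-0.0143,0,0],[0,-0.026,-0.0143,0,0],[0,-0.026,-0.0143,0,0],[0,-0.026,-0.0143,0,0],[0,0,0,0.03,0],[0,0,0,0.03,0],[0,0,0,0.03,0],[0,0,0,0,0],[0,0,0,0,0],[0,0,0,0,0]]'
python3 - <<'E'
from h import *
to([.575,.153,.045])
p,D=bot.read_camera("side");a=cv2.resize(p[150:220,190:260],(400,400),interpolation=cv2.INTER_CUBIC)
P,g=cloud("side",D,190,260,150,220)
q=P-np.array([.60,.14,0]);s=q[:,:2]@[.8815,-.472];h=q[:,:2]@[.472,.8815]
m=(abs(h)<.008)&(s>0.0)&(s<.06)&(P[:,2]>.01);print(m.sum(),"s",np.percentile(s[m],[2,98]),"z",np.percentile(P[m,2],[2,98]),"h",np.median(h[m]))
p,D=bot.read_camera("top");b=cv2.resize(p[180:270,140:230],(400,400),interpolation=cv2.INTER_CUBIC)
cv2.imwrite("pics/pl.png",np.hstack([a,b]))
E
```

```text
t: 15.4
eef_pos: [0.4778, 0.2996, 0.3038]
tool_rot: [-0.001, 0.243, 0.97, -0.001]
contact_force: [-0.8, -0.3, -0.4]
gripper_width: 0.089
grasp_force: 34.8
t: 16.4
eef_pos: [0.5756, 0.1506, 0.2151]
tool_rot: [0.0, 0.244, 0.97, -0.0]
contact_force: [0.3, 0.5, 0.1]
gripper_width: 0.088
grasp_force: 34.7
t 16.4 grasp [0.5756 0.1506 0.0601] yaw(y axis) 61.81 tilt 0.02 shift [0.0016 0.0019 0.0151] w 0.08787639554996722 F [0.3 0.5 0.1] g 34.69557166099548
110 s [0.00069774 0.05111714] z [0.01711461 0.07647282] h -0.005125890767112369
```

View pics/pl.png

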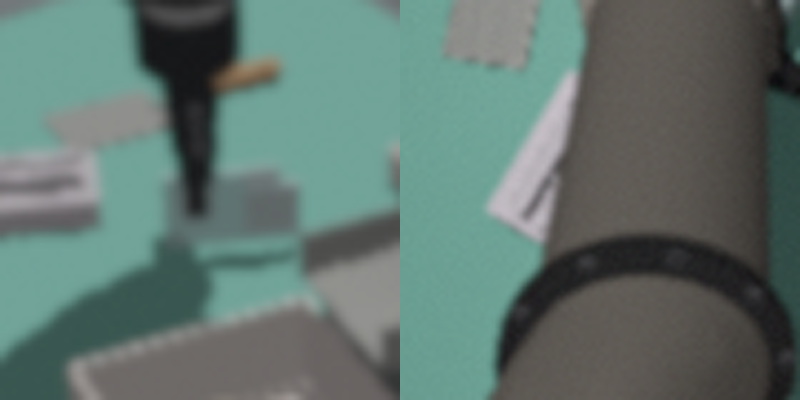

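The side crop shows the plate held at its left end, with the notch at the upper right (285,180) and the frosting at the right. The bottom edge is about 15 mm above the table. I'll lower it to contact.

```bash
python3 -m pendant '[[0,0,0,0.009,0],[0,0,0,0.004,0],[0,0,0,0.0015,0],[0,0,0,0.0005,0],[0,0,0,0,0],[0,0,0,0,0]]' 20
python3 -m pendant '[[0.02,0,0,0,0],[0.02,0,0,0,0],[0.02,0,0,0,0],[0.02,0,0,0,0]]'
python3 - <<'E'
from h import *
to([.575,.153,.045])
p,D=bot.read_camera("side")
P,g=cloud("side",D,190,260,150,220)
q=P-np.array([.60,.14,0]);s=q[:,:2]@[.8815,-.472];h=q[:,:2]@[.472,.8815]
for z in (.01,.02,.03,.04,.05):
  m=(abs(h)<.04)&(s>0.005)&(s<.05)&(abs(P[:,2]-z-.005)<.005);print(z,m.sum(),np.median(h[m]).round(4))
E
```

```text
t: 17.0
eef_pos: [0.5751, 0.1508, 0.2001]
tool_rot: [-0.0, 0.243, 0.97, 0.0]
contact_force: [-3.0, -0.2, 5.8]
gripper_width: 0.089
grasp_force: 35.5
t: 17.33
eef_pos: [0.5754, 0.1506, 0.1996]
tool_rot: [0.0, 0.243, 0.97, -0.0]
contact_force: [-1.0, 1.9, 0.1]
gripper_width: 0.231
grasp_force: 0.0
t 17.33 grasp [0.5754 0.1506 0.0446] yaw(y axis) 61.81 tilt 0.01 shift [ 0.0015  0.0019 -0.0004] w 0.23091555865200525 F [-1.   1.9  0.1] g 0.0
0.01 18 -0.0064
0.02 21 -0.0065
0.03 20 -0.0072
0.04 21 -0.0073
0.05 15 -0.0074
```

It stands upright. Now I tip it towards -y (label up) while the fingers open.

```bash
python3 -m pendant '[[0.02,0,0,-0.005,0],[0.02,0,0,-0.005,0],[0.02,0,-0.004,0,0],[0.02,0,-0.004,0,0],[0.02,0,-0.004,0,0],[0.02,0,-0.003,0,0],[0.02,0,-0.002,0,0],[0.02,0,0,0,0]]'
python3 -m pendant '[[0.085,0,-0.004,0,0],[0.085,0,-0.004,0,0],[0.085,0,-0.004,0,0],[0.085,0,-0.004,0,0],[0.085,0,-0.002,0,0],[0.085,0,0,0,0],[0.085,0,0,0,0],[0.085,0,0,0,0]]'
cat > look.py <<'E'
from h import *
to([.575,.153,.045])
p,D=bot.read_camera("side");a=cv2.resize(p[150:220,190:260],(400,400),interpolation=cv2.INTER_CUBIC)
P,g=cloud("side",D,190,260,150,220)
q=P-np.array([.60,.14,0]);s=q[:,:2]@[.8815,-.472];h=q[:,:2]@[.472,.8815]
for h0 in range(-90,40,10):
  m=(abs(h*1e3-h0-5)<5)&(s>0.0)&(s<.05);print(h0,m.sum(),np.percentile(P[m,2],[10,50,90]).round(4))
o=bot.get_obs();e=(np.array(o["eef_pos"])[:2]-[.6,.14]);print("tool s,h",e@[.8815,-.472],e@[.472,.8815])
cv2.imwrite("pics/%s.png"%__import__("sys").argv[1],a)
E
python3 look.py flat
```

```text
t: 18.05
eef_pos: [0.567, 0.1349, 0.2096]
tool_rot: [-0.0, 0.244, 0.97, -0.0]
contact_force: [0.2, -0.0, 0.5]
gripper_width: 0.234
grasp_force: 0.0
t: 18.72
eef_pos: [0.5589, 0.12, 0.2098]
tool_rot: [0.0, 0.243, 0.97, 0.0]
contact_force: [0.1, 0.9, -0.0]
gripper_width: 0.998
grasp_force: 0.0
t 18.72 grasp [0.5589 0.1201 0.0548] yaw(y axis) 61.82 tilt 0.02 shift [0.0014 0.0366 0.0098] w 0.9976821382524825 F [ 0.1  0.9 -0. ] g 0.0Traceback (most recent call last):
  File "look.py", line 7, in <module>
    m=(abs(h*1e3-h0-5)<5)&(s>0.0)&(s<.05);print(h0,m.sum(),np.percentile(P[m,2],[10,50,90]).round(4))
                                                           ~~~~~~~~~~~~~^^^^^^^^^^^^^^^^^^^
    return _quantile_unchecked(
        a, q, axis, out, overwrite_input, method, keepdims, weights)
    return _ureduce(a,
                    func=_quantile_ureduce_func,
    ...<5 lines>...
                    overwrite_input=overwrite_input,
                    method=method)
    r = func(a, **kwargs)
    result = _quantile(arr,
                       quantiles=q,
    ...<2 lines>...
                       out=out,
                       weights=wgt)
    slices_having_nans = np.isnan(arr[-1, ...])
                                  ~~~^^^^^^^^^
IndexError: index -1 is out of bounds for axis 0 with size 0
```

```bash
sed -i 's/\[m,2\],\[10,50,90\])/[m,2] if m.any() else [0],[10,50,90])/; s/150:220,190:260/150:230,185:265/' look.py; python3 look.py flat
```

```text
t 18.77 grasp [0.5589 0.1202 0.0547] yaw(y axis) 61.84 tilt 0.02 shift [0.0013 0.0365 0.0097] w 0.9969608253236706 F [ 0.4 -0.2 -0.5] g 0.0
-90 0 [0. 0. 0.]
-80 3 [0.0399 0.1778 0.2211]
-70 46 [0.0017 0.0097 0.2087]
-60 40 [0.0044 0.0119 0.2291]
-50 24 [0.0072 0.0108 0.2118]
-40 17 [0.005  0.0083 0.0113]
-30 21 [0.0059 0.0083 0.0134]
-20 12 [0.0062 0.0089 0.0117]
-10 6 [0.0042 0.0058 0.007 ]
0 10 [0.0003 0.0012 0.0031]
10 13 [-0.0017  0.0012  0.0036]
20 18 [-0.0019  0.0015  0.0039]
30 12 [-0.0023  0.001   0.0028]
tool s,h -0.026857391067065705 -0.03695403353276336
```

View pics/flat.png

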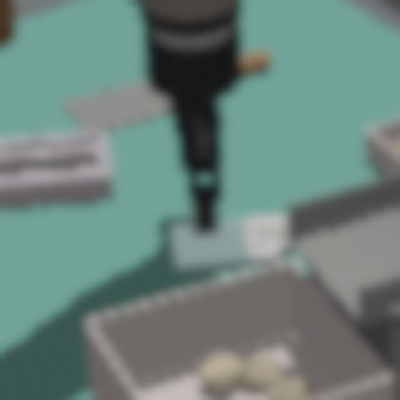

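The plate lies flat with the white label up; the frosted end is at (265,235) in the crop, and the fingers are centred across it. I'll lower and grip across the 60 mm edges.

```bash
python3 -m pendant '[[0.085,-0.006,0,0.01,0],[0.085,-0.005,0,0.012,0],[0.085,0,0,0.01,0],[0.085,0,0,0.005,0],[0.085,0,0,0.003,0],[0.085,0,0,0,0],[0.085,0,0,0,0]]'
python3 -m pendant '[[0.05,0,0,0,0],[0.05,0,0,0,0],[0.05,0,0,0,0],[0.05,0,0,0,0],[0.05,0,0,0,0],[0.05,0,0,0,0]]' 40
python3 -c "
from h import *
to([.575,.153,.045])"
```

```text
t: 19.4
eef_pos: [0.5684, 0.1147, 0.1694]
tool_rot: [-0.0, 0.243, 0.97, -0.0]
contact_force: [0.7, -0.1, -0.3]
gripper_width: 0.993
grasp_force: 0.0
t: 19.9
eef_pos: [0.5687, 0.1147, 0.1706]
tool_rot: [0.0, 0.243, 0.97, 0.0]
contact_force: [-1.2, 0.5, 5.3]
gripper_width: 0.687
grasp_force: 43.0
t 19.9 grasp [0.5688 0.1148 0.0156] yaw(y axis) 61.81 tilt 0.06 shift [ 0.0126  0.0366 -0.0294] w 0.6874108445328945 F [-1.2  0.5  5.3] g 43.041327595710754
```

```bash
python3 -m pendant '[[0.05,0,0,-0.005,0],[0.05,0,0,-0.01,0],[0.05,0,0,-0.02,0],[0.05,0,0,-0.03,0],[0.05,0,0,-0.03,0],[0.05,0,0,-0.03,0],[0.05,0,0,-0.03,0],[0.05,0,0,-0.03,0],[0.05,0,0,-0.02,0],[0.05,0,0,0,0]]' 50
python3 - <<'E'
from h import *
to([.575,.153,.045]);print(np.round(bot.get_obs()["q"],2))
p,D=bot.read_camera("side");P,g=cloud("side",D,150,290,100,230)
q=P-np.array([.60,.14,0]);s=q[:,:2]@[.8815,-.472];h=q[:,:2]@[.472,.8815]
for s0 in range(-60,60,10):
  m=(abs(s*1e3-s0-5)<5)&(abs(h+.037)<.025)&(P[:,2]>.15)&(P[:,2]<.26);print(s0,m.sum(),np.median(P[m,2]).round(4) if m.any() else 0)
E
```

```text
t: 20.73
eef_pos: [0.5697, 0.1144, 0.3804]
tool_rot: [0.004, 0.244, 0.97, 0.003]
contact_force: [0.7, 0.4, -0.6]
gripper_width: 0.681
grasp_force: 53.8
t 20.73 grasp [0.571  0.1149 0.2254] yaw(y axis) 61.79 tilt 0.51 shift [0.0156 0.0342 0.1806] w 0.680529098681248 F [ 0.7  0.4 -0.6] g 53.809409737586975
[-0.54  0.35  0.3   1.83 -0.13  0.97  0.89]
-60 0 0
-50 12 0.2165
-40 18 0.2172
-30 17 0.218
-20 1 0.216
-10 0 0
0 9 0.2192
10 19 0.2192
20 16 0.2191
30 16 0.2184
40 17 0.2186
50 9 0.2183
```

The plate hangs level in the fingers at z≈0.22. Next I turn it so the frosted end points to -y, then carry it over the tub.

```bash
python3 -m pendant '[[0.05,0,0,0,6.9],[0.05,0,0,0,6.9],[0.05,0,0,0,6.9],[0.05,0,0,0,6.9],[0.05,0,0,0,6.9],[0.05,0,0,0,6.9],[0.05,0,0,0,6.9],[0.05,0,0,0,6.9],[0.05,0,0,0,6.8],[0.05,0,0,0,0]]'
python3 -m pendant '[[0.05,-0.015,-0.012,0,0],[0.05,-0.018,-0.014,0,0],[0.05,-0.018,-0.014,0,0],[0.05,-0.018,-0.014,0,0],[0.05,-0.018,-0.014,0,0],[0.05,-0.018,-0.014,0,0],[0.05,-0.018,-0.014,0,0],[0.05,-0.015,-0.012,0,0],[0.05,-0.012,-0.008,0,0],[0.05,0,0,0,0],[0.05,0,0,0,0],[0.05,0,0,0,0]]'
python3 - <<'E'
from h import *
to([.455,-.035,.225])
for c in("side","top"):
    p,D=bot.read_camera(c)
    np.save(c+"cr.npy",cv2.resize(p[130:270,180:320] if c=="side" else p[180:280,230:330],(400,400),interpolation=cv2.INTER_CUBIC))
    for n in("label","plate_c"):
        for r in bot.pinpoint(n,c)[:2]:print(c,n,round(r["score"],2),np.round(r["at"]),world(c,r["at"],z=.214).round(3))
    if c=="side":
        P,g=cloud(c,D,150,330,90,250);m=(P[:,2]>.195)&(P[:,2]<.235)&(P[:,1]<-.06)&(P[:,0]<.6)
        print(m.sum(),np.percentile(P[m],[2,50,98],axis=0).round(3).tolist())
cv2.imwrite("pics/final.png",np.hstack([np.load("sidecr.npy"),np.load("topcr.npy")]))
E
```

```text
t: 21.62
eef_pos: [0.5679, 0.1147, 0.3736]
tool_rot: [-0.0, 0.71, 0.705, -0.001]
contact_force: [0.5, 0.6, -0.8]
gripper_width: 0.677
grasp_force: 53.8
t: 22.62
eef_pos: [0.4526, -0.0342, 0.3748]
tool_rot: [0.0, 0.708, 0.707, 0.0]
contact_force: [0.7, -0.1, 0.7]
gripper_width: 0.681
grasp_force: 53.8
t 22.62 grasp [ 0.4527 -0.0342  0.2198] yaw(y axis) -0.09 tilt 0.04 shift [-0.0008  0.0023 -0.0052] w 0.6814668531786079 F [ 0.7 -0.1  0.7] g 53.78759443759918
side label 0.67 [231. 187.] [ 0.452 -0.088  0.214]
side label 0.29 [318. 220.] [ 0.558 -0.388  0.214]
side plate_c 0.75 [225. 185.] [ 0.445 -0.065  0.214]
side plate_c 0.74 [244. 229.] [ 0.359 -0.287  0.214]
148 [[0.425, -0.102, 0.204], [0.453, -0.084, 0.212], [0.482, -0.061, 0.216]]
```

View pics/final.png

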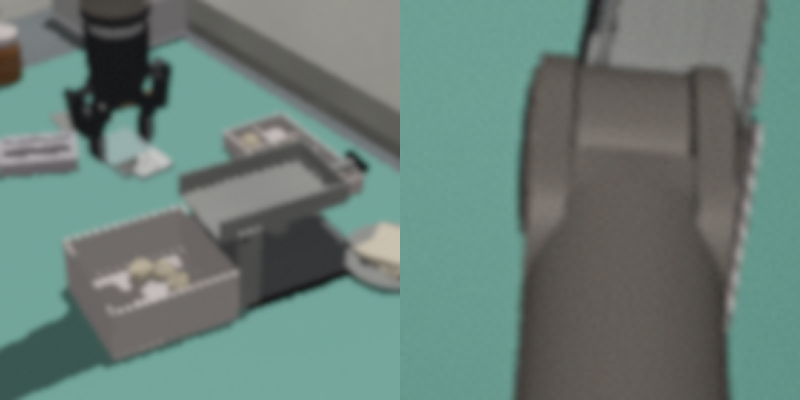

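The plate is held flat over the tub with its white label end up. The label is at about (0.453,-0.083,0.21), against a tub centre of (0.455,-0.081). The pan is level. I'll hand it in.

```bash
python3 -m pendant '[[0.05,0,0,0,0],[0.05,0,0,0,0],[0.05,0,0,0,0],[0.05,0,0,0,0]]'; python3 -c "
from station import bot
print(bot.hand_in())"
```

```text
t: 23.25
eef_pos: [0.452, -0.035, 0.3747]
tool_rot: [-0.0, 0.708, 0.706, -0.0]
contact_force: [-0.1, -0.0, -0.3]
gripper_width: 0.679
grasp_force: 53.8
the job is handed in; nothing more can be done
None
```

Job handed in at about 23 s, with no verdict returned: all five dumplings are in the tub, the pan is back down level, and the plate is held flat, label up, with its frosted end about 14 cm above the middle of the tub's rim; because the tool cannot tilt, I laid the plate on the open table and re-gripped it across its edges, nearer its middle than its clear end.

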